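# Seat a stage top on its kinematic base and lock it

## Task

Pick up the aluminium stage top by its blue grip block and set it gently on the kinematic base, disc end over the brass pad, then slide it along by feel until all three ball feet have dropped fully home in the cone, groove and flat seats. Once it sits level and home, and not before, push the orange-knobbed catch all the way over its edge and let go. Push and press it with no more than about 15 N throughout, and leave the bottle, the white case and the screwdriver where they are.

Things in the scene. Friction and masses are not known exactly. Their poses are not given: they have to be found in the camera images.
- stage_top: Loose aluminium plate, 150 (x) x 110 (y) x 10 mm, 0.5-0.72 kg, on three steel ball feet (14 mm diameter), at first standing level on the bench. Origin: under the plate's centre, level with the foot bottoms; z up. Plate top 22 mm above the origin. A round glass disc (38 mm) on the plate marks its +x end, above the flat-seat foot. Centre of mass near the block's axis.
- grip_top (a point): Centre of the top of the blue grip block on the stage top, 64 mm above the stage top's origin and straight over it. The block is 24 mm (x) by 32 mm (y) and rises 42 mm from the plate: grasp it from above with the fingers closing along the stage top's x. Held loosely between open fingers (1 to 3 mm free) it can be dragged along x while free to sink.
- foot_cone (a point): Bottom of the ball foot that belongs in the cone: at (-26, -38, 0) mm in the stage top's frame.
- foot_groove (a point): Bottom of the ball foot that belongs in the V groove: at (-26, +38, 0) mm in the stage top's frame.
- foot_flat (a point): Bottom of the ball foot that belongs on the flat pad: at (+52, 0, 0) mm in the stage top's frame.
- base: Fixed kinematic base, dark steel slab 200 (x) x 130 (y) x 14 mm. Origin: centre of its underside, on the bench; z up. The stage top's axes go parallel to it, same way round. On it an aluminium seat slide is clamped immovably anywhere from -20 to +20 mm in x from nominal; this offset is NOT in any pose given and must be found by eye or feel. In y it is exact.
- cone_nominal (a point): Point of the base at (-26, -38, 28) mm: foot bottom when home in the cone, if the seat slide were at nominal. Cone: brass, 13 mm mouth, walls 60 deg steep, sunk in a flat aluminium strip whose top is 32.4 mm above the base origin and reaches, from the true cone centre, 48 mm to -x, 14 mm to +x, over y = -54 to +54 mm. A foot within 4 mm of the centre drops in by weight if free.
- groove_nominal (a point): Point of the base at (-26, +38, 28) mm: foot bottom when home in the V groove, at nominal. The brass groove runs along y, 26 mm long, in the same strip as the cone, same width and wall angle. Feet still on the strip's top ride 4.4 mm above home, so the stage top leans. Sliding the free stage top takes 1 to 4 N; at the seats it stops firmly, with about 7 N before it tips or climbs out.
- flat_nominal (a point): Point of the base at (+52, 0, 28) mm: foot bottom when home on the flat, at nominal. The flat is a brass pad with its top 28 mm above the base origin, 32 mm wide in y, reaching 48 mm to -x and 12 mm to +x of the true seat centre. Between strip and pad the surface is at 22 mm. Fully home the stage top is level, all foot bottoms 28 mm and plate top 50 mm above the base origin.
- catch (a joint): Slide of the steel catch on the base's +y side: 0 = fully back, 0.026 m = all the way over the stage top's edge; grows towards the base's -y. Starts at 0 to 5 mm; about 1.5 N of friction, stays where left. Bar 18 mm wide (x), 8 mm thick, underside 52.5 mm above the base origin: it clears a stage top that is home by 2.5 mm. Bar tip at y = +68 mm when back, +42 mm closed.
- catch_knob (a point): Centre of the top of the catch's orange upright knob, 14 mm diameter, 30 mm tall above the bar; it moves with the catch. With the catch back it is at (-30, +92, 90.5) mm in the base frame. Grip it from above or push it.
- solvent_jar: Amber bottle, 56 mm diameter, 100 mm tall, standing loose; origin at the centre of its underside. Leave alone.
- white_case: White flat case 110 x 160 x 35 mm, lying loose; origin at the centre of its underside. Leave alone.
- screwdriver: Screwdriver lying loose along its x axis; origin at its underside. Leave alone.
There are look-alikes about, which are no part of the job. Leave any brown, red or turquoise look-alike of the stage_top alone.

How it is judged:
By the outcome, as a careful person would: the job done as asked, in the order asked, and still so for the second after the job is handed in, with the robot touching nothing.
It also fails if it takes over 64 s, if anything falls off the work surface, if the arm or the gripper's body presses on something with over 40 N, if the wrist force passes 120 N, or if a joint passes its speed limit or range.

## Robot

A 6-joint arm with a two-finger parallel gripper is mounted at the origin on the work surface. World frame = base frame: x ahead of the robot, y to its left, z up, the work surface at z = 0. Lengths are in m, angles in rad, forces in N, time in s.
With the tool pointing down it reaches from about 0.35 to 0.775 m from the base axis. Payload 5.5 kg.
Tool frame: the origin (TCP) lies at the very end of the fingers, on their centre line; the grasp point (between the pads) lies 19 mm behind it; z points along the fingers, y is the line along which they close (so a half turn about z gives the same grasp; the last joint's range is limited). The gripper opens to 85 mm and grips with 20 to 120 N. Pads are 22 mm wide; open, the fingers measure 114 mm over their backs; the gripper's body (76 mm by 85 mm) begins 54 mm behind the grasp point. The pads swing forward as they close: fully open they stand 13 mm farther back than shut.
Start: joints at [-1.263, 0.313, 0.046, 1.304, 0, 1.431], TCP at [0.249, -0.518, 0.231] pointing down, gripper open.
Joint ranges: [-2.76, 2.76], [-0.86, 1.69], [-1.03, 1.26], [-2.2, 2.34], [-1.47, 1.5], [-3.14, 3.14]. Speed limits (rad/s): [2.57, 2.57, 3.14, 3.14, 3.14, 3.14].

## Interface

Orientations are given as a unit quaternion [w, x, y, z].
In Python, from workcell import env gives the robot as it stands. The module is installed in compiled form; this text tells all that it offers.
- The arm moves only by the tool jog_arm, never from a script. Its arguments are lists of equal length, an entry for each row: "gripper": the opening, from 0 (shut) to 1 (fully open); "offset": the shift along the world's x, y, z in cm, a list of three; "twist": the turn about the world's z in degrees. In form: {"gripper": [gripper, ...], "offset": [[dx, dy, dz], ...], "twist": [twist, ...]}. A call has exactly 8 rows; each row is the pose to reach, as a shift and turn from the pose commanded when the call began; what a row does not reach only later rows make up. A row lasts 1/8 s, in which the tool goes at most 62.5 mm and 10.7 degrees, less where a joint would pass 70% of its speed; a pose out of reach is approached as far as the arm can. A call with a gripper value outside its range is refused whole. The fingers move at their own pace and stop on an object; "squeeze" is the grip in N (left out, the last holds). Time passes only in rows, so rows that repeat a pose let the fingers close, or fill a call up. It gives the time, the measured TCP pose, the force, the opening and the grip force at its end, in the units of the state.
- env.get_state(): the state, without advancing time (a new reading comes with each control period).
- env.read_camera(name): name is "scene" or "top" or "wrist"; returns a dict with "image" (400x640x3 uint8, red, green, blue), "z_map" (400x640 float32, m along the optical axis (not along the pixel's ray), 0 where there is no reading), "fovy" (degrees; the focal length in pixels is half the picture's height over the tangent of half this angle, whatever the lens; pixels are square), "cx", "cy" (the principal point, pixels), "cam_to_world" (4x4, takes a point from camera to world coordinates). Camera axes: x right, y up, looking along -z (the intrinsics and any distortion apply to the point x, -y, -z); pixel columns grow to the right and rows downward; lengths in m; the calibration is good to about 2 mm. The wrist camera is an equidistant fisheye: a pixel r from the principal point sees the ray r / f radians off the axis. A picture is of the moment at which its call begins.
- env.hand_in(): hands the job in; it is judged then, once.
The state is a dict: "clock": time; "joint_pos": joint angles; "qvel": joint speeds; "tau": joint torques, N m; "tcp_pos": TCP position; "orientation": TCP orientation; "wrist_force": force on the tool from outside, world axes, zero at the start; "ft_torque": the same for the moment, N m; "finger_gap": finger opening in m; "grip_force": force on a finger pad.
Only numpy, scipy, OpenCV 4.12 (cv2) and the standard library are available. Lean on these libraries where they do the work, as an engineer would, in place of code of your own. Each camera call takes 0.05 s, during which the arm holds its last target. There are 200 camera calls.

## Working session

There is one attempt and no reset: what is moved stays moved. The work goes in short steps, Python scripts to look and compute and a tool call to move; the robot and the scene stay as the last step left them, time stands still between calls to the robot, and variables do not carry over. Pictures are saved under pics/ and viewed, at most 11 in all, crops included, and the job is handed in when it is done.

Besides the shell and the picture viewer there is one more tool, called as name(argument=value, ...) on one line, values as JSON. jog_arm: Moves the arm, as the interface text tells. Its arguments: {"type":"object","properties":{"gripper":{"type":"array"},"offset":{"type":"array"},"twist":{"type":"array"},"squeeze":{"type":"number"}},"required":["gripper","offset","twist"]}

```bash
mkdir -p pics; cat > h.py <<'E'
import numpy as np, cv2
from workcell import env
def snap(n,tag):
    c=env.read_camera(n); np.savez(f'{tag}.npz',**{k:c[k] for k in c}); cv2.imwrite(f'pics/{tag}.png',c['image'][:,:,::-1]); return c
def load(tag): return np.load(f'{tag}.npz')
def pt(c,u,v,z=None,plane=None):
    f=200/np.tan(np.radians(float(c['fovy']))/2)
    d=np.array([(u-float(c['cx']))/f,(v-float(c['cy']))/f,1.])
    T=c['cam_to_world']
    if plane is None:
        if z is None:
            z=c['z_map'][int(v)-1:int(v)+2,int(u)-1:int(u)+2]; z=np.median(z[z>0])
        p=d*z; return T[:3,:3]@(p*[1,-1,-1])+T[:3,3]
    r=T[:3,:3]@(d*[1,-1,-1]); return T[:3,3]+r*(plane-T[2,3])/r[2]
E
python3 - <<'E'
from h import *
a=snap('scene','s1'); b=snap('top','t1')
for c in(a,b): print(c['fovy'],c['cx'],c['cy'],c['cam_to_world'].round(3).tolist(), [k for k in c])
print(env.get_state())
E
```

```text
54.99771125636882 314.31296501840325 198.26564224229327 [[0.258, -0.778, 0.573, 1.19], [0.966, 0.207, -0.153, -0.156], [0.0, 0.593, 0.805, 1.028], [0.0, 0.0, 0.0, 1.0]] ['image', 'z_map', 'fovy', 'cx', 'cy', 'cam_to_world']
52.60913808682016 322.65817056707476 200.8663538020521 [[0.004, 0.997, -0.078, 0.427], [-1.0, 0.004, 0.003, 0.027], [0.003, 0.077, 0.997, 1.176], [0.0, 0.0, 0.0, 1.0]] ['image', 'z_map', 'fovy', 'cx', 'cy', 'cam_to_world']
{'clock': 0.1, 'joint_pos': array([-1.26260518e+00,  3.13904427e-01,  4.50855412e-02,  1.30361908e+00,
        2.07488287e-05,  1.43120715e+00]), 'qvel': array([ 0.00062982,  0.00156241,  0.00261486, -0.0005421 , -0.00119638,
        0.00027944]), 'tau': array([ 2.84008347e-03, -4.81724918e+01,  2.99245298e+01,  1.27631912e-02,
       -1.50438423e-04,  1.69803712e-06]), 'tcp_pos': array([ 0.2488152 , -0.51786138,  0.23050705]), 'orientation': array([-8.18780333e-04,  9.75040792e-01,  2.22024280e-01, -5.87765805e-05]), 'wrist_force': array([ 0.31671186,  0.50850227, -0.49269792]), 'ft_torque': array([ 0.04386294, -0.02323671, -0.03475233]), 'grip_force': 0.0, 'finger_gap': 0.08536150471766006}
```

View pics/s1.png

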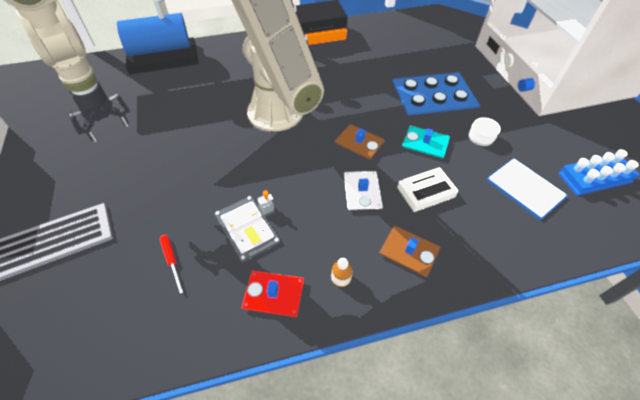

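View pics/t1.png

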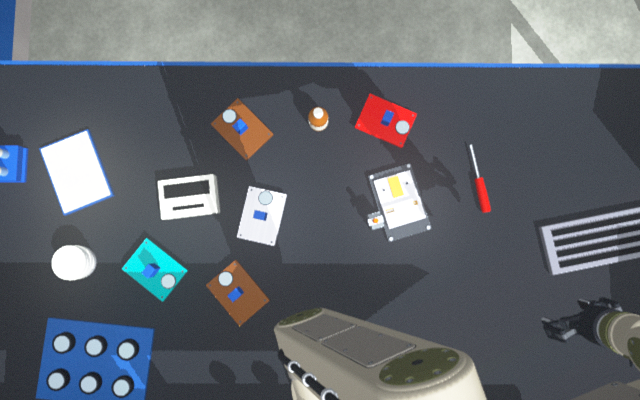

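Candidates in the top picture are brown (242,128), brown (238,293), red (386,120), turquoise (154,269) and plain aluminium (261,216, with its disc at 265,198). I choose the aluminium one. The base is at (398,203), with its knob at about (376,220). Next is a close crop of both.

```bash
python3 - <<'E'
from h import *
im=cv2.imread('pics/t1.png')[155:250,230:440]
im=cv2.resize(im,None,fx=3.8,fy=3.8,interpolation=cv2.INTER_CUBIC); cv2.imwrite('pics/c1.png',im)
c=load('t1')
for n,u,v in(('block',260.5,215.5),('disc',265,198),('base',398,203),('pad',395,186)): print(n,pt(c,u,v).round(4))
E
```

```text
block [0.4726 0.195  0.0653]
disc [0.5241 0.1889 0.0262]
base [ 0.511  -0.1894  0.0311]
pad [ 0.5599 -0.1818  0.0284]
```

View pics/c1.png

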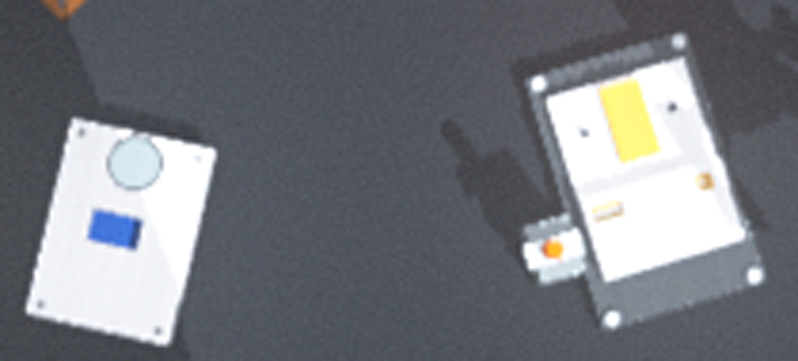

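The crop shows the stage top's plate corners at crop (74,118), (216,150), (170,345) and (27,312). The base screws are at (539,83), (680,41), (755,275) and (612,319). The pad runs from (600,86) to (660,153), the cone is at (706,181), the groove at (607,211) and the knob at (553,248).

```bash
python3 - <<'E'
from h import *
c=load('t1')
P=lambda u,v,h: pt(c,230+(u+.5)/3.8-.5,155+(v+.5)/3.8-.5,plane=h)
def rect(q,h):
    q=np.array([P(*x,h)[:2] for x in q]); print(q.round(4).tolist()); m=q.mean(0)
    ax=(q[0]+q[1]-q[2]-q[3])/2; ay=(q[0]+q[3]-q[1]-q[2])/2
    print('c',m.round(4),'len',np.linalg.norm(ax).round(4),np.linalg.norm(ay).round(4),'yaw',np.degrees(np.arctan2(ax[1],ax[0])).round(2),np.degrees(np.arctan2(-ay[0],ay[1])).round(2)); return m,np.arctan2(ax[1],ax[0])
print('stage');rect([(74,118),(216,150),(170,345),(27,312)],.022)
print('base');m,y=rect([(539,83),(680,41),(755,275),(612,319)],.015)
R=np.array([[np.cos(y),-np.sin(y)],[np.sin(y),np.cos(y)]])
for n,u,v,h in(('cone',706,181,.0324),('groove',607,211,.0324),('p',600,86,.028),('p',637,77,.028),('p',660,153,.028),('p',622,162,.028),('knob',553,248,.0905),('blk',113,226,.064)):
    p=P(u,v,h); print(n,p.round(4),'inbase',(R.T@(p[:2]-m)).round(4))
E
```

```text
stage
[[0.5597, 0.2356], [0.5359, 0.1282], [0.3897, 0.1609], [0.4138, 0.2681]]
c [0.4748 0.1982] len 0.1497 0.1099 yaw -12.58 -12.59
base
[[0.5888, -0.1165], [0.6216, -0.2243], [0.4436, -0.2786], [0.4101, -0.1704]]
c [ 0.5161 -0.1974] len 0.1864 0.113 yaw 16.89 17.05
cone [ 0.5132 -0.2386  0.0324] inbase [-0.0146 -0.0386]
groove [ 0.4905 -0.1645  0.0324] inbase [-0.0148  0.039 ]
p [ 0.585  -0.1608  0.028 ] inbase [0.0766 0.0151]
p [ 0.5919 -0.1887  0.028 ] inbase [ 0.0751 -0.0137]
p [ 0.5345 -0.2054  0.028 ] inbase [ 0.0153 -0.0129]
p [ 0.5276 -0.1768  0.028 ] inbase [0.0171 0.0164]
knob [ 0.461  -0.1163  0.0905] inbase [-0.0291  0.0936]
blk [0.4765 0.1984 0.064 ] inbase [0.0772 0.3903]
```

The plate measures 149.7 x 109.9 mm, which matches the stage top. The pad and cone put the seat slide at about +12 mm. Moving above the block.

jog_arm(gripper=[0.65,0.65,0.65,0.65,0.65,0.65,0.65,0.65], offset=[[1.5,5,0],[3,10,0],[5,16,0],[6.6,21,0],[8.2,26,0],[9.8,31,0],[11.3,36,0],[13,41,0]], twist=[6,12,18,24,30,36,42,48], squeeze=40)

```text
clock: 1.1
tcp_pos: [0.379, -0.1067, 0.2312]
orientation: [0.0, 0.8, 0.601, 0.0]
wrist_force: [1.0, -0.1, -0.1]
finger_gap: 0.0553
grip_force: 0.0
```

jog_arm(gripper=[0.65,0.65,0.65,0.65,0.65,0.65,0.65,0.65], offset=[[1.6,5,-1],[3.2,10,-2],[4.8,15,-4],[6.4,20,-6],[8,25,-8],[9.6,30.6,-10],[9.6,30.6,-10],[9.6,30.6,-10]], twist=[1,2,3.7,3.7,3.7,3.7,3.7,3.7])

```text
clock: 2.1
tcp_pos: [0.4743, 0.1976, 0.1308]
orientation: [-0.0, 0.78, 0.625, -0.001]
wrist_force: [-0.4, -0.1, 0.5]
finger_gap: 0.0553
grip_force: 0.0
```

```bash
python3 - <<'E'
from h import *
w=snap('wrist','w1'); print(w['fovy'],w['cx'],w['cy'],w['cam_to_world'].round(3).tolist()); s=env.get_state(); print({k:s[k] for k in('clock','tcp_pos','orientation','wrist_force','finger_gap')})
E
```

```text
65.70646984690485 320.9221544358597 199.815392113299 [[0.976, 0.205, 0.07, 0.491], [-0.217, 0.924, 0.314, 0.278], [-0.001, -0.322, 0.947, 0.274], [0.0, 0.0, 0.0, 1.0]]
{'clock': 2.15, 'tcp_pos': array([0.47455736, 0.19704953, 0.13130585]), 'orientation': array([ 2.63318833e-05,  7.80775269e-01,  6.24811819e-01, -4.12651674e-04]), 'wrist_force': array([-0.05842299, -0.87946816,  0.93011567]), 'finger_gap': 0.05529673945027789}
```

View pics/w1.png

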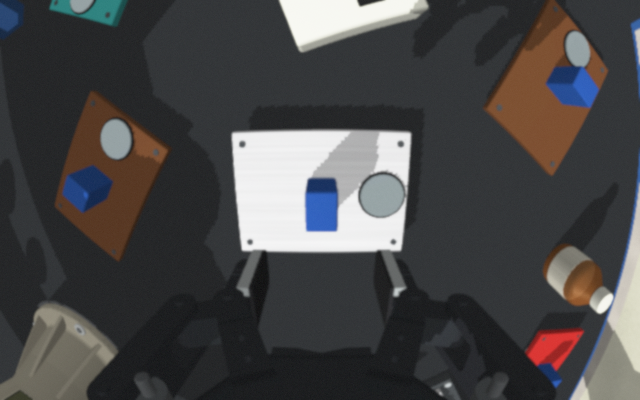

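The wrist view shows the block's lit top at (305–338, 191–231), the disc at (382,195) and the plate corners at (233,131), (411,131), (404,251) and (240,250). The plate is bare aluminium, so it is the right one.

```bash
cat >> h.py <<'E'
def fish(c,u,v,plane):
    f=200/np.tan(np.radians(float(c['fovy']))/2); d=np.array([u-float(c['cx']),v-float(c['cy'])]); r=np.hypot(*d)+1e-9; t=r/f
    k=np.array([d[0]/r*np.sin(t),d[1]/r*np.sin(t),np.cos(t)]); T=c['cam_to_world']; q=T[:3,:3]@(k*[1,-1,-1]); return T[:3,3]+q*(plane-T[2,3])/q[2]
def yaw(q,w=None): # tool y closing direction deg
    from scipy.spatial.transform import Rotation as R
    m=R.from_quat([q[1],q[2],q[3],q[0]]).as_matrix()[:,1]; return np.degrees(np.arctan2(m[1],m[0]))
E
python3 - <<'E'
from h import *
c=load('w1')
t=np.array([fish(c,*p,.064) for p in((305.5,191.5),(338,191.5),(338.5,231),(306.5,231))]);print(t.round(4).tolist(),t.mean(0))
q=np.array([fish(c,*p,.022) for p in((233,131),(411,131),(404,251),(240,250))]);print(q.round(4).tolist(),q.mean(0))
for a in(t,q):
  e=a[1]+a[2]-a[0]-a[3]; f=a[0]+a[1]-a[2]-a[3];print(np.linalg.norm(e)/2,np.linalg.norm(f)/2,np.degrees(np.arctan2(e[1],e[0])),np.degrees(np.arctan2(-f[0],f[1])))
print(yaw(env.get_state()['orientation']))
E
```

```text
[[0.4663, 0.2168, 0.064], [0.4888, 0.2119, 0.064], [0.4831, 0.1817, 0.064], [0.4598, 0.1868, 0.064]] [0.47448879 0.19930508 0.064     ]
[[0.4142, 0.2693, 0.022], [0.5588, 0.2373, 0.022], [0.5378, 0.1278, 0.022], [0.3875, 0.1623, 0.022]] [0.47457599 0.19918558 0.022     ]
0.023409298139231975 0.030707138558993423 -12.522983867739908 -11.433764266289872
0.15116929365093915 0.11081488763435136 -12.717274406170688 -12.434895208903447
-12.66324782708174
```

jog_arm(gripper=[0.65,0.65,0.65,0.65,0.65,0.65,0.65,0.65], offset=[[0,0.1,-2],[0,0.1,-4],[0,0.1,-6],[0,0.1,-7.5],[0,0.1,-8.7],[0,0.1,-9.5],[0,0.1,-9.8],[0,0.1,-9.8]], twist=[0,0,0,0,0,0,0,0])

```text
clock: 3.15
tcp_pos: [0.4751, 0.1987, 0.0334]
orientation: [0.0, 0.781, 0.625, 0.0]
wrist_force: [1.5, 0.2, 0.5]
finger_gap: 0.0556
grip_force: 0.0
```

jog_arm(gripper=[0.2,0.2,0.2,0.2,0.2,0.2,0.2,0.2], offset=[[0,0,0],[0,0,0],[0,0,0],[0,0,0],[0,0,0],[0,0,0],[0,0,0],[0,0,0]], twist=[0,0,0,0,0,0,0,0], squeeze=40)

```text
clock: 4.15
tcp_pos: [0.4755, 0.1989, 0.0338]
orientation: [0.0, 0.781, 0.625, 0.001]
wrist_force: [0.6, 1.5, 5.5]
finger_gap: 0.0234
grip_force: 41.2
```

jog_arm(gripper=[0.2,0.2,0.2,0.2,0.2,0.2,0.2,0.2], offset=[[0,0,1],[0,0,3],[0,0,5],[0,0,7],[0,0,9],[0.2,-2,11],[0.4,-4,12],[0.7,-7,12]], twist=[0,0,0,0,0,2,4,7], squeeze=60)

```text
clock: 5.15
tcp_pos: [0.481, 0.1282, 0.1532]
orientation: [-0.0, 0.74, 0.672, -0.001]
wrist_force: [0.4, 0.3, -7.0]
finger_gap: 0.0229
grip_force: 59.7
```

jog_arm(gripper=[0.2,0.2,0.2,0.2,0.2,0.2,0.2,0.2], offset=[[0.4,-4,0],[0.8,-8.5,0],[1.3,-13,0],[1.8,-18,0],[2.4,-23,0],[2.9,-27.5,0],[3.2,-31,0],[3.3,-32.5,0]], twist=[3,6,9,12,15,18,21,22.6])

```text
clock: 6.15
tcp_pos: [0.5135, -0.198, 0.1518]
orientation: [-0.002, 0.596, 0.803, -0.001]
wrist_force: [-0.9, 0.9, -6.4]
finger_gap: 0.0231
grip_force: 59.7
```

```bash
python3 - <<'E'
from h import *
snap('top','t2');snap('wrist','w2')
a=cv2.imread('pics/t2.png')[130:280,280:500]; a=cv2.resize(a,(704,480),interpolation=cv2.INTER_CUBIC); cv2.imwrite('pics/c2.png',a)
s=env.get_state(); print({k:s[k] for k in('clock','tcp_pos','wrist_force','finger_gap')},yaw(s['orientation']))
E
```

```text
{'clock': 6.25, 'tcp_pos': array([ 0.51364252, -0.19767349,  0.15183181]), 'wrist_force': array([-1.2347011 ,  0.07545791, -5.40919319]), 'finger_gap': 0.023390186233182446} 16.796340028829174
```

View pics/w2.png

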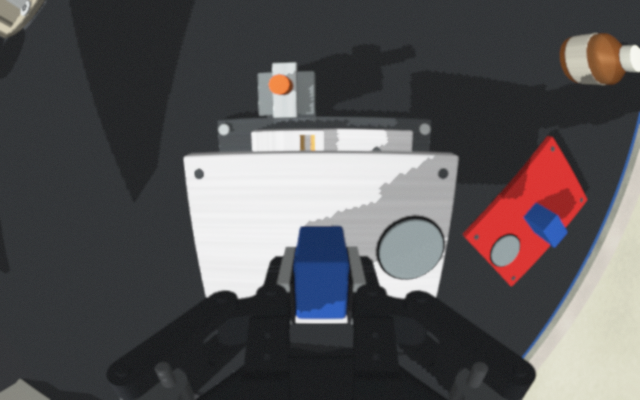

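The wrist view shows the base's +y screws at (223,130) and (425,129), the groove end at (308,142), the knob at (280,85) and the bar tip at about (285,117). The held plate hides the rest, and it looks parallel to the base.

```bash
python3 - <<'E'
from h import *
c=load('w2'); y=np.radians(17); m=np.array([.5161,-.1974]); R=np.array([[np.cos(y),-np.sin(y)],[np.sin(y),np.cos(y)]])
for n,u,v,h in(('scr',223,130,.015),('scr',425,129,.015),('groove',308,142,.0324),('knob',280.5,85,.0905),('slideL',252,140,.0324),('pl',185,156,.142),('pl',459,156,.142)):
    p=fish(c,u,v,h); print(n,p.round(4),(R.T@(p[:2]-m)).round(4))
a=fish(c,223,130,.015);b=fish(c,425,129,.015);print(np.degrees(np.arctan2(*(b-a)[1::-1])))
a=fish(c,185,156,.142);b=fish(c,459,156,.142);print(np.degrees(np.arctan2(*(b-a)[1::-1])))
E
```

```text
scr [ 0.4086 -0.1723  0.015 ] [-0.0954  0.0554]
scr [ 0.5882 -0.1163  0.015 ] [0.0927 0.0565]
groove [ 0.4884 -0.1592  0.0324] [-0.0153  0.0446]
knob [ 0.4605 -0.1193  0.0905] [-0.0303  0.091 ]
slideL [ 0.4413 -0.1709  0.0324] [-0.0638  0.0472]
pl [ 0.427  -0.1677  0.142 ] [-0.0765  0.0545]
pl [ 0.5668 -0.125   0.142 ] [0.0697 0.0544]
17.323545429136885
16.980724583946685
```

jog_arm(gripper=[0.2,0.2,0.2,0.2,0.2,0.2,0.2,0.2], offset=[[0.2,0.1,-1],[0.4,0.15,-2.5],[0.6,0.15,-4],[0.6,0.15,-5.5],[0.6,0.15,-6.7],[0.6,0.15,-7.5],[0.6,0.15,-7.9],[0.6,0.15,-8.1]], twist=[0.2,0.2,0.2,0.2,0.2,0.2,0.2,0.2])

```text
clock: 7.25
tcp_pos: [0.5211, -0.195, 0.0724]
orientation: [0.0, 0.594, 0.805, 0.0]
wrist_force: [0.6, 0.4, -6.8]
finger_gap: 0.0233
grip_force: 59.6
```

jog_arm(gripper=[0.2,0.2,0.2,0.2,0.2,0.2,0.2,0.2], offset=[[0,0,-0.05],[0,0,-0.1],[0,0,-0.15],[0,0,-0.2],[0,0,-0.25],[0,0,-0.25],[0,0,-0.25],[0,0,-0.25]], twist=[0,0,0,0,0,0,0,0])

```text
clock: 8.25
tcp_pos: [0.521, -0.1948, 0.0698]
orientation: [0.0, 0.594, 0.805, 0.0]
wrist_force: [-0.0, -0.4, -6.5]
finger_gap: 0.0233
grip_force: 59.6
```

jog_arm(gripper=[0.2,0.2,0.2,0.2,0.2,0.2,0.2,0.2], offset=[[0,0,-0.05],[0,0,-0.1],[0,0,-0.15],[0,0,-0.2],[0,0,-0.25],[0,0,-0.3],[0,0,-0.3],[0,0,-0.3]], twist=[0,0,0,0,0,0,0,0])

```text
clock: 9.25
tcp_pos: [0.521, -0.1949, 0.0668]
orientation: [0.0, 0.594, 0.805, 0.0]
wrist_force: [0.0, 0.8, -6.7]
finger_gap: 0.0232
grip_force: 59.7
```

jog_arm(gripper=[0.2,0.2,0.2,0.2,0.2,0.2,0.2,0.2], offset=[[0,0,-0.03],[0,0,-0.06],[0,0,-0.09],[0,0,-0.12],[0,0,-0.12],[0,0,-0.12],[0,0,-0.12],[0,0,-0.12]], twist=[0,0,0,0,0,0,0,0])

```text
clock: 10.25
tcp_pos: [0.5212, -0.195, 0.066]
orientation: [0.0, 0.594, 0.805, 0.0]
wrist_force: [-0.7, 0.6, 0.2]
finger_gap: 0.0235
grip_force: 60.6
```

jog_arm(gripper=[0.28,0.28,0.3,0.3,0.315,0.315,0.315,0.315], offset=[[0,0,0],[0,0,0],[0,0,0],[0,0,0],[0,0,0],[0,0,0],[0,0,0],[0,0,0]], twist=[0,0,0,0,0,0,0,0], squeeze=20)

```text
clock: 11.25
tcp_pos: [0.5213, -0.195, 0.0659]
orientation: [0.0, 0.594, 0.805, 0.0]
wrist_force: [3.4, -0.2, 0.2]
finger_gap: 0.027
grip_force: 1.5
```

```bash
python3 - <<'E'
from h import *
snap('wrist','w3')
E
```

```text
(no output)
```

View pics/w3.png

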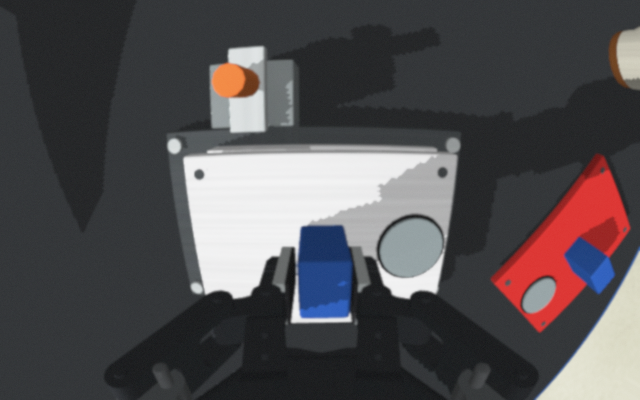

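The plate lies aligned and the block is loose between the pads at (283–360, 250–320). Now dragging +x along the base in small steps.

jog_arm(gripper=[0.32,0.32,0.32,0.32,0.32,0.32,0.32,0.32], offset=[[0.05,0.015,0],[0.1,0.03,0],[0.14,0.045,0],[0.19,0.06,0],[0.24,0.073,0],[0.29,0.088,0],[0.29,0.088,0],[0.29,0.088,0]], twist=[0,0,0,0,0,0,0,0])

```text
clock: 12.3
tcp_pos: [0.5237, -0.194, 0.0656]
orientation: [-0.0, 0.594, 0.805, -0.0]
wrist_force: [0.1, 0.1, -0.6]
finger_gap: 0.0272
grip_force: 0.0
```

jog_arm(gripper=[0.32,0.32,0.32,0.32,0.32,0.32,0.32,0.32], offset=[[0.05,0.015,0],[0.1,0.03,0],[0.14,0.045,0],[0.19,0.06,0],[0.19,0.06,0],[0.19,0.06,0],[0.19,0.06,0],[0.19,0.06,0]], twist=[0,0,0,0,0,0,0,0])

```text
clock: 13.3
tcp_pos: [0.5259, -0.1934, 0.0657]
orientation: [0.0, 0.594, 0.805, 0.0]
wrist_force: [-0.2, -0.8, 0.1]
finger_gap: 0.0275
grip_force: 0.0
```

jog_arm(gripper=[0.32,0.32,0.32,0.32,0.32,0.32,0.32,0.32], offset=[[0.05,0.015,0],[0.1,0.03,0],[0.14,0.045,0],[0.19,0.06,0],[0.19,0.06,0],[0.19,0.06,0],[0.19,0.06,0],[0.19,0.06,0]], twist=[0,0,0,0,0,0,0,0])

```text
clock: 14.3
tcp_pos: [0.5276, -0.1927, 0.0656]
orientation: [-0.0, 0.594, 0.805, 0.0]
wrist_force: [-0.7, -0.2, 0.4]
finger_gap: 0.0274
grip_force: 0.0
```

```bash
cat >> h.py <<'E'
def plate(tag):
    c=load(tag); f=200/np.tan(np.radians(float(c['fovy']))/2); T=c['cam_to_world']
    v,u=np.mgrid[160:285:3,180:460:3]; u=u.ravel();v=v.ravel(); z=c['z_map'][v,u]
    dx=u-float(c['cx']);dy=v-float(c['cy']);r=np.hypot(dx,dy)+1e-9;t=r/f
    p=np.c_[dx/r*np.tan(t)*z,-dy/r*np.tan(t)*z,-z]@T[:3,:3].T+T[:3,3]
    y=np.radians(17); q=p[:,:2]-[.5161,-.1974]; X=q@[np.cos(y),np.sin(y)]; Y=q@[-np.sin(y),np.cos(y)]
    im=c['image'][v,u].astype(float); ok=(z>0)&(p[:,2]>.035)&(p[:,2]<.075)&(im.std(1)<12)&(im.mean(1)>100)
    for _ in range(3):
        A=np.c_[X,Y,np.ones(len(X))]; k=np.linalg.lstsq(A[ok],p[ok,2],rcond=None)[0]; ok&=abs(A@k-p[:,2])<.003
    print(tag,ok.sum(),'slope deg x,y',np.degrees(k[:2]).round(2),'z at plate centre',k[2].round(4),'x range',X[ok].min().round(4),X[ok].max().round(4),'res',(A@k-p[:,2])[ok].std().round(5))
E
python3 - <<'E'
from h import *
snap('wrist','w4')
plate('w3');plate('w4')
a=load('w3')['image'];b=load('w4')['image']
cv2.imwrite('pics/c4.png',np.vstack([x[120:330,150:480,::-1] for x in(a,b)]))
E
```

```text
w3 2951 slope deg x,y [-0.94 -0.87] z at plate centre 0.054 x range -0.0705 0.0799 res 0.00097
w4 2880 slope deg x,y [ 0.71 -1.2 ] z at plate centre 0.0504 x range -0.065 0.0847 res 0.00098
```

View pics/c4.png

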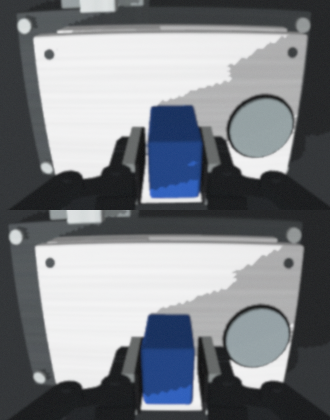

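Between the two views the plate dropped about 3.6 mm and levelled: its slope changed by +1.65° and its centre now reads 50.4 mm. The feet seem to be in, so I'll confirm by pushing gently for a firm stop.

jog_arm(gripper=[0.32,0.32,0.32,0.32,0.32,0.32,0.32,0.32], offset=[[0.02,0.006,0],[0.04,0.012,0],[0.06,0.018,0],[0.06,0.018,0],[0.06,0.018,0],[0.06,0.018,0],[0.06,0.018,0],[0.06,0.018,0]], twist=[0,0,0,0,0,0,0,0])

```text
clock: 15.35
tcp_pos: [0.528, -0.1926, 0.0656]
orientation: [-0.0, 0.594, 0.805, -0.0]
wrist_force: [-4.1, -2.1, 1.8]
finger_gap: 0.0273
grip_force: 1.9
```

jog_arm(gripper=[0.32,0.32,0.32,0.32,0.32,0.32,0.32,0.32], offset=[[-0.06,-0.018,0],[-0.12,-0.036,0],[-0.18,-0.055,0],[-0.24,-0.073,0],[-0.29,-0.09,0],[-0.33,-0.1,0],[-0.33,-0.1,0],[-0.33,-0.1,0]], twist=[0,0,0,0,0,0,0,0])

```text
clock: 16.35
tcp_pos: [0.525, -0.1936, 0.0657]
orientation: [0.0, 0.594, 0.805, 0.0]
wrist_force: [0.0, -1.3, 0.2]
finger_gap: 0.0273
grip_force: 0.0
```

jog_arm(gripper=[0.32,0.32,0.32,0.32,0.32,0.32,0.32,0.32], offset=[[-0.03,-0.01,0],[-0.06,-0.02,0],[-0.09,-0.03,0],[-0.09,-0.03,0],[-0.09,-0.03,0],[-0.09,-0.03,0],[-0.09,-0.03,0],[-0.09,-0.03,0]], twist=[0,0,0,0,0,0,0,0])

```text
clock: 17.35
tcp_pos: [0.5244, -0.1938, 0.0658]
orientation: [0.0, 0.594, 0.805, 0.0]
wrist_force: [4.5, 2.2, -1.2]
finger_gap: 0.0273
grip_force: 2.4
```

Stops are firm both ways at about 5 N, with only finger play between them. It is captured, so I'll centre, open, rise and check.

jog_arm(gripper=[0.32,0.4,0.5,0.55,0.55,0.55,0.55,0.55], offset=[[0.1,0.03,0],[0.18,0.055,0],[0.18,0.055,0],[0.18,0.055,0],[0.18,0.055,1],[0.18,0.055,3],[0.18,0.055,5],[0.18,0.055,6]], twist=[0,0,0,0,0,0,0,0])

```text
clock: 18.35
tcp_pos: [0.5266, -0.1938, 0.1274]
orientation: [0.001, 0.594, 0.805, 0.0]
wrist_force: [0.4, 0.0, -1.1]
finger_gap: 0.0474
grip_force: 0.0
```

jog_arm(gripper=[0.55,0.55,0.55,0.55,0.55,0.55,0.55,0.55], offset=[[0,0,2],[0,0,5],[-0.5,2,7],[-1.5,5,7],[-2.5,7,7],[-3.4,9,7],[-3.4,9,7],[-3.4,9,7]], twist=[0,0,0,0,0,0,0,0])

```text
clock: 19.35
tcp_pos: [0.4921, -0.1035, 0.1956]
orientation: [0.0, 0.594, 0.805, -0.0]
wrist_force: [0.6, -0.3, -0.0]
finger_gap: 0.0472
grip_force: 0.0
```

```bash
python3 - <<'E'
from h import *
snap('wrist','w5');t=snap('top','t5');s=snap('scene','s5')
a=cv2.resize(t['image'][140:260,340:460,::-1],(480,480),interpolation=cv2.INTER_CUBIC)
w=cv2.resize(load('w5')['image'][:,:,::-1],(480,300))
cv2.imwrite('pics/c5.png',np.hstack([a,cv2.resize(s['image'][180:270,200:290,::-1],(300,480),interpolation=cv2.INTER_CUBIC)]))
st=env.get_state(); print(st['tcp_pos'],st['wrist_force'],yaw(st['orientation']))
E
```

```text
[ 0.49217867 -0.10393453  0.19549507] [-0.40791048  0.64602893  0.67862751] 17.11413850734534
```

View pics/w5.png

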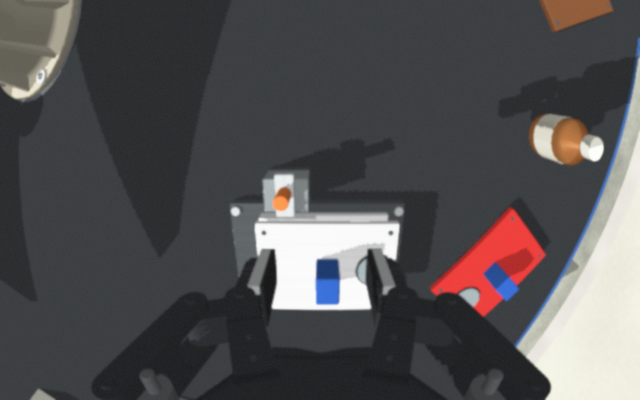

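View pics/c5.png

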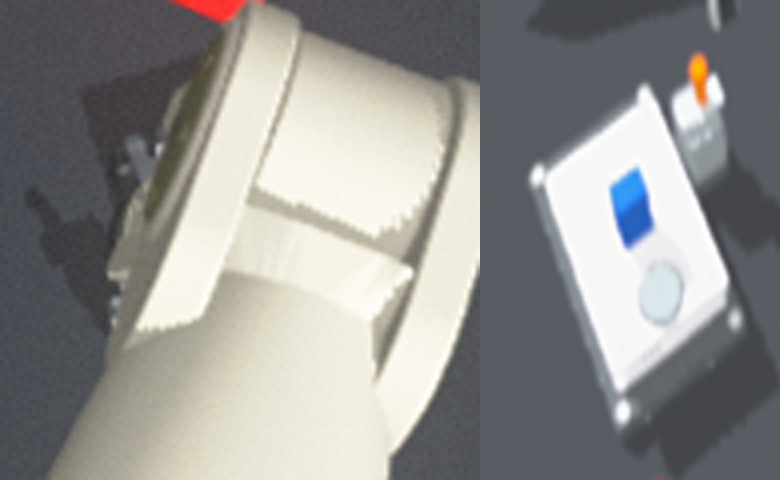

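The stage top sits on the base with the disc end over the pad. The knob is at wrist (282,202) and clear of the plate. I'll check level and height from scene and wrist depth.

```bash
python3 - <<'E'
from h import *
y=np.radians(17)
def fit(P,im,tag,lo=.035,hi=.07):
    q=P[:,:2]-[.5161,-.1974]; X=q@[np.cos(y),np.sin(y)]-.0115; Y=q@[-np.sin(y),np.cos(y)]
    ok=(abs(X)<.07)&(abs(Y)<.05)&~((abs(X)<.03)&(abs(Y)<.03))&~(np.hypot(X-.052,Y)<.024)&(P[:,2]>lo)&(P[:,2]<hi)
    A=np.c_[X,Y,np.ones(len(X))]
    for _ in range(4):
        k=np.linalg.lstsq(A[ok],P[ok,2],rcond=None)[0]; ok&=abs(A@k-P[:,2])<.003
    print(tag,ok.sum(),np.degrees(k[:2]).round(2),k[2].round(4),(A@k-P[:,2])[ok].std().round(5),'span',X[ok].min().round(3),X[ok].max().round(3),Y[ok].min().round(3),Y[ok].max().round(3))
def pts(c,fe,step=1):
    f=200/np.tan(np.radians(float(c['fovy']))/2); T=c['cam_to_world']; v,u=np.mgrid[0:400,0:640]; u=u.ravel();v=v.ravel(); z=c['z_map'][v,u]
    dx=u-float(c['cx']);dy=v-float(c['cy']);s=1/f
    if fe: r=np.hypot(dx,dy)+1e-9; s=np.tan(np.minimum(r/f,1.5))/r
    ok=z>0; return (np.c_[dx*s*z,-dy*s*z,-z]@T[:3,:3].T+T[:3,3])[ok],None
for t in('w2','w3','w4','w5','s5'):
    P,_=pts(load(t),t[0]=='w'); fit(P,_,t,*( (.12,.16) if t=='w2' else (.035,.07)))
# bench reference near base for bias
for t in('w3','w4','w5','s5','s1'):
    P,_=pts(load(t),t[0]=='w'); q=P[:,:2]-[.5161,-.1974]; X=q@[np.cos(y),np.sin(y)]; Y=q@[-np.sin(y),np.cos(y)]
    ok=(abs(X)<.2)&(abs(Y)<.16)&(abs(P[:,2])<.008)
    A=np.c_[X,Y,np.ones(len(X))][ok];k=np.linalg.lstsq(A,P[ok,2],rcond=None)[0];print('bench',t,ok.sum(),np.degrees(k[:2]).round(2),k[2].round(4))
E
```

```text
w2 15244 [-0.21 -0.09] 0.1398 0.00063 span -0.07 0.059 -0.05 0.05
w3 16299 [-1.4  -0.05] 0.0532 0.00061 span -0.07 0.068 -0.05 0.05
w4 16323 [ 0.22 -0.32] 0.0498 0.0006 span -0.07 0.07 -0.05 0.05
w5 4794 [ 0.22 -0.33] 0.0499 0.00067 span -0.07 0.07 -0.05 0.05
s5 655 [ 0.32 -0.53] 0.0494 0.00141 span -0.07 0.07 -0.05 0.05
bench w3 86329 [ 0.02 -0.04] 0.0003
bench w4 86066 [ 0.02 -0.04] 0.0003
bench w5 40146 [ 0.02 -0.03] 0.0004
bench s5 8099 [ 0.05 -0.07] -0.0002
bench s1 8182 [ 0.05 -0.07] -0.0002
```

```bash
python3 - <<'E'
from h import *
y=np.radians(17)
for t in('s1','t1'):
    c=load(t); f=200/np.tan(np.radians(float(c['fovy']))/2); T=c['cam_to_world']; v,u=np.mgrid[0:400,0:640]; u=u.ravel();v=v.ravel(); z=c['z_map'].ravel()
    P=np.c_[(u-float(c['cx']))/f*z,-(v-float(c['cy']))/f*z,-z]@T[:3,:3].T+T[:3,3]
    def fit(n,cx,cy,yw,hx,hy,lo,hi,holes=()):
        q=P[:,:2]-[cx,cy]; a=np.radians(yw); X=q@[np.cos(a),np.sin(a)];Y=q@[-np.sin(a),np.cos(a)]
        ok=(X>hx[0])&(X<hx[1])&(abs(Y)<hy)&(P[:,2]>lo)&(P[:,2]<hi)
        A=np.c_[X,Y,np.ones(len(X))]
        k=np.linalg.lstsq(A[ok],P[ok,2],rcond=None)[0]; print(t,n,ok.sum(),np.degrees(k[:2]).round(2),k[2].round(4))
    fit('strip',.5161,-.1974,17,(-.058,-.005),.05,.029,.036)
    fit('stage on bench',.4748,.1988,-12.6,(-.07,.07),.05,.017,.0255)
E
```

```text
s1 strip 389 [-0.06 -0.25] 0.0322
s1 stage on bench 829 [0.32 0.05] 0.0213
t1 strip 540 [-0.4 -0.1] 0.0328
t1 stage on bench 1374 [0.2  0.07] 0.0225
```

The slope differs from the bench reference by 0.2° at most, so it is level within the depth bias. I'll give it a light seating press of a few newtons on the block's centre to be sure.

jog_arm(gripper=[0,0,0,0,0,0,0,0], offset=[[1.5,-4,0],[3,-8,-2],[3.4,-9,-4],[3.4,-9,-6],[3.4,-9,-8],[3.4,-9,-9],[3.4,-9,-9.6],[3.4,-9,-9.8]], twist=[0,0,0,0,0,0,0,0])

```text
clock: 20.5
tcp_pos: [0.5261, -0.1935, 0.0977]
orientation: [0.0, 0.594, 0.805, 0.0]
wrist_force: [0.1, -0.7, 0.7]
finger_gap: 0.0002
grip_force: 0.0
```

jog_arm(gripper=[0,0,0,0,0,0,0,0], offset=[[0,0,-0.1],[0,0,-0.2],[0,0,-0.25],[0,0,-0.3],[0,0,-0.35],[0,0,-0.4],[0,0,-0.4],[0,0,-0.4]], twist=[0,0,0,0,0,0,0,0])

```text
clock: 21.5
tcp_pos: [0.5259, -0.1933, 0.0936]
orientation: [0.0, 0.594, 0.805, 0.0]
wrist_force: [-0.1, 1.0, -0.0]
finger_gap: 0.0001
grip_force: 0.0
```

jog_arm(gripper=[0,0,0,0,0,0,0,0], offset=[[0,0,-0.04],[0,0,-0.08],[0,0,-0.12],[0,0,-0.15],[0,0,-0.15],[0,0,-0.15],[0,0,-0.15],[0,0,-0.15]], twist=[0,0,0,0,0,0,0,0])

```text
clock: 22.5
tcp_pos: [0.5259, -0.1934, 0.0922]
orientation: [0.0, 0.594, 0.805, 0.0]
wrist_force: [0.2, 0.4, 0.5]
finger_gap: -0.0001
grip_force: 0.0
```

jog_arm(gripper=[0,0,0,0,0,0,0,0], offset=[[0,0,-0.03],[0,0,-0.06],[0,0,-0.09],[0,0,-0.09],[0,0,-0.09],[0,0,-0.09],[0,0,-0.09],[0,0,-0.09]], twist=[0,0,0,0,0,0,0,0])

```text
clock: 23.5
tcp_pos: [0.526, -0.1934, 0.0916]
orientation: [0.0, 0.594, 0.805, 0.0]
wrist_force: [-1.2, 0.2, 5.5]
finger_gap: -0.0
grip_force: 2.7
```

Contact came at z = 91.7 mm against an expected 92.0 mm, with 5.5 N upward, so the stage top is home. Next, the catch: rise, go behind the knob on its +y side, and lower.

jog_arm(gripper=[0,0,0,0,0,0,0,0], offset=[[0,0,1.5],[0,0,3.5],[-1.5,2.1,4],[-4,5.7,4],[-6,8.6,4],[-7.5,10.7,4],[-7.5,10.7,3],[-7.5,10.7,2.5]], twist=[0,0,0,0,0,0,0,0])

```text
clock: 24.5
tcp_pos: [0.4515, -0.0869, 0.116]
orientation: [0.001, 0.594, 0.805, 0.0]
wrist_force: [-0.1, 0.3, 0.7]
finger_gap: 0.0
grip_force: 0.0
```

```bash
python3 - <<'E'
from h import *
snap('wrist','w6');plate('w6'); s=env.get_state(); print(s['tcp_pos'])
c=load('w6'); im=c['image'].astype(int); m=(im[:,:,0]>200)&(im[:,:,1]>80)&(im[:,:,1]<170)&(im[:,:,2]<90)
v,u=np.nonzero(m); print(len(u),u.min(),u.max(),v.min(),v.max())
E
```

```text
w6 59 slope deg x,y [-1.93  7.89] z at plate centre 0.0367 x range -0.0535 0.0823 res 0.0011
[ 0.45121778 -0.08691029  0.11531773]
253 516 639 175 352
```

View pics/w6.png

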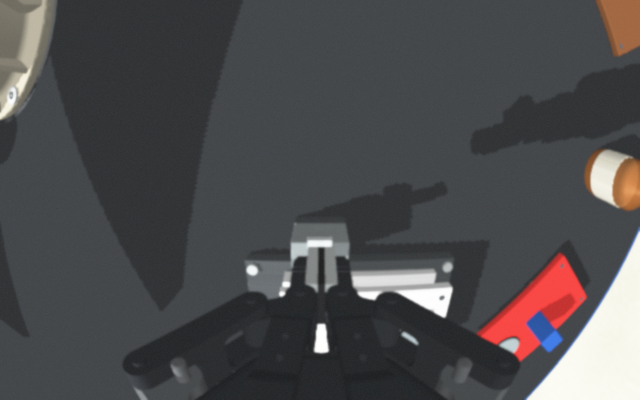

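The closed fingers sit above and behind the catch, centred on the bar (320,242), with the knob hidden just ahead of them. Lowering, then pushing along the base's -y.

jog_arm(gripper=[0,0,0,0,0,0,0,0], offset=[[0,0,-1.5],[0,0,-3],[0,0,-3.8],[0,0,-4.3],[0,0,-4.3],[0.15,-0.5,-4.3],[0.29,-0.95,-4.3],[0.29,-0.95,-4.3]], twist=[0,0,0,0,0,0,0,0])

```text
clock: 25.55
tcp_pos: [0.4543, -0.0964, 0.0736]
orientation: [0.001, 0.594, 0.804, 0.0]
wrist_force: [-0.2, -0.1, 0.2]
finger_gap: -0.0006
grip_force: 0.0
```

jog_arm(gripper=[0,0,0,0,0,0,0,0], offset=[[0.09,-0.29,0],[0.18,-0.57,0],[0.26,-0.86,0],[0.35,-1.15,0],[0.44,-1.43,0],[0.44,-1.43,0],[0.44,-1.43,0],[0.44,-1.43,0]], twist=[0,0,0,0,0,0,0,0])

```text
clock: 26.55
tcp_pos: [0.4581, -0.1102, 0.0732]
orientation: [0.0, 0.594, 0.805, -0.0]
wrist_force: [-1.0, 0.5, 0.3]
finger_gap: -0.0002
grip_force: 0.0
```

jog_arm(gripper=[0,0,0,0,0,0,0,0], offset=[[0.06,-0.19,0],[0.12,-0.38,0],[0.18,-0.57,0],[0.23,-0.76,0],[0.29,-0.96,0],[0.35,-1.15,0],[0.35,-1.15,0],[0.35,-1.15,0]], twist=[0,0,0,0,0,0,0,0])

```text
clock: 27.55
tcp_pos: [0.4618, -0.1219, 0.0732]
orientation: [0.0, 0.594, 0.805, -0.0]
wrist_force: [1.2, -0.1, -0.1]
finger_gap: 0.0001
grip_force: 0.0
```

jog_arm(gripper=[0,0,0,0,0,0,0,0], offset=[[0.015,-0.05,0],[0.03,-0.1,0],[0.045,-0.14,0],[0.06,-0.19,0],[0.06,-0.19,0],[0.06,-0.19,0],[0.06,-0.19,0],[0.06,-0.19,0]], twist=[0,0,0,0,0,0,0,0])

```text
clock: 28.55
tcp_pos: [0.4623, -0.1236, 0.0733]
orientation: [0.0, 0.594, 0.805, 0.0]
wrist_force: [-0.6, 1.0, 1.8]
finger_gap: -0.0002
grip_force: 0.6
```

jog_arm(gripper=[0,0,0,0,0,0,0,0], offset=[[0.015,-0.05,0],[0.03,-0.1,0],[0.045,-0.14,0],[0.06,-0.19,0],[0.06,-0.19,0],[0.06,-0.19,0],[0.06,-0.19,0],[0.06,-0.19,0]], twist=[0,0,0,0,0,0,0,0])

```text
clock: 29.55
tcp_pos: [0.4628, -0.1253, 0.0732]
orientation: [-0.0, 0.594, 0.805, 0.0]
wrist_force: [-0.4, 2.9, 2.0]
finger_gap: 0.0002
grip_force: 1.6
```

jog_arm(gripper=[0,0,0,0,0,0,0,0], offset=[[0.015,-0.05,0],[0.03,-0.1,0],[0.03,-0.1,0],[0.03,-0.1,0],[0.03,-0.1,0],[0.03,-0.1,0],[0.03,-0.1,0],[0.03,-0.1,0]], twist=[0,0,0,0,0,0,0,0])

```text
clock: 30.55
tcp_pos: [0.4628, -0.1254, 0.0732]
orientation: [-0.001, 0.593, 0.805, 0.001]
wrist_force: [-0.3, 6.5, 4.5]
finger_gap: 0.0001
grip_force: 3.3
```

It stopped firmly at base y = 84.4 mm, where fully closed is 84, with 6.5 N. Backing off and checking.

jog_arm(gripper=[0,0,0,0,0,0,0,0], offset=[[-0.15,0.5,0],[-0.45,1.5,0],[-0.9,3,0],[-0.9,3,2],[-0.9,3,5],[-1.5,5,9],[-3,9,12],[-3.6,12,12]], twist=[0,0,0,0,0,0,0,0])

```text
clock: 31.55
tcp_pos: [0.4276, -0.0051, 0.1957]
orientation: [0.002, 0.594, 0.805, 0.001]
wrist_force: [0.2, 0.1, -0.2]
finger_gap: 0.0003
grip_force: 0.0
```

```bash
python3 - <<'E'
from h import *
w=snap('wrist','w7');s=snap('scene','s7')
st=env.get_state(); print(st['clock'],st['tcp_pos'],st['wrist_force'])
f=lambda a,x,y,r: cv2.resize(a['image'][y-r:y+r,x-r:x+r,::-1],(400,400),interpolation=cv2.INTER_CUBIC)
cv2.imwrite('pics/c7.png',np.hstack([f(w,330,290,100),f(s,248,222,40)]))
y=np.radians(17); c=s; im=c['image'].astype(int); m=(im[:,:,0]>200)&(im[:,:,1]>70)&(im[:,:,1]<170)&(im[:,:,2]<90); m[:170]=0;m[240:]=0;m[:,:230]=0;m[:,300:]=0
v,u=np.nonzero(m); v0=v.min()
for uu,vv in zip(u,v):
    if vv<=v0+2:
        p=pt(c,uu,vv); q=p[:2]-[.5161,-.1974]; print(uu,vv,p.round(4),(q@[np.cos(y),np.sin(y)]).round(4),(q@[-np.sin(y),np.cos(y)]).round(4))
E
```

```text
31.65 [ 0.4260278  -0.00385243  0.19387119] [ 0.41314971 -0.06056749  0.13636768]
256 194 [ 3.907e-01 -1.452e-01 -1.000e-04] -0.1047 0.0865
257 194 [ 0.3912 -0.142  -0.0005] -0.1032 0.0895
258 194 [ 0.3921 -0.1388 -0.0005] -0.1014 0.0923
259 194 [ 0.393  -0.1355 -0.0005] -0.0997 0.0952
255 195 [ 3.943e-01 -1.492e-01  3.000e-04] -0.1024 0.0817
256 195 [ 0.3955 -0.146   0.0007] -0.1003 0.0845
259 195 [ 0.4657 -0.138   0.0885] -0.0308 0.0715
260 195 [ 0.398  -0.133  -0.0005] -0.0941 0.0961
255 196 [ 0.3985 -0.1499  0.0004] -0.0986 0.0798
```

View pics/c7.png

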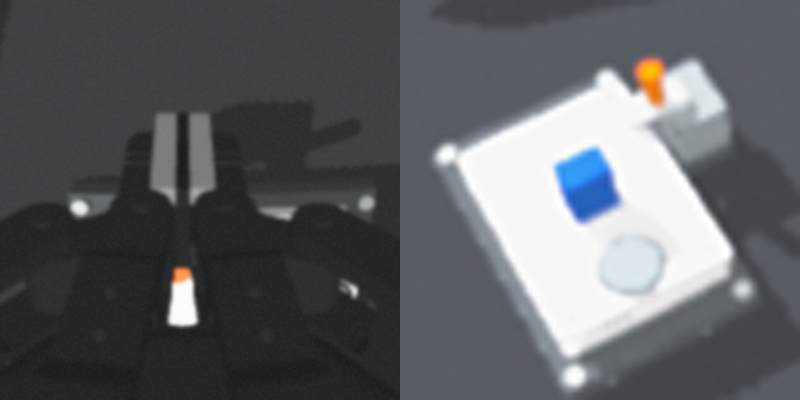

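The bar is over the plate's edge, the knob's edge is at y ≈ 71.5 mm (closed is 66 + 7 = 73), and the plate is still level. The arm is touching nothing, so I'm handing in.

```bash
python3 -c "
from workcell import env; print(env.hand_in())"
```

```text
the job is handed in; nothing more can be done
None
```

The stage top is home and level in its seats, the catch is fully over its edge, and the job is handed in at about 32 s with the arm clear; the highest push reading was about 8 N.

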